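# Draw the top bone plate off the stack and set it against the saw fence

### The arm

A 7-joint arm with a two-finger parallel gripper is mounted at the origin on the work surface. World frame = base frame: x ahead of the robot, y to its left, z up, the work surface at z = 0. Lengths are in mm, angles in rad, forces in N, time in s.
With the tool pointing down it reaches from about 425 to 950 mm from the base axis. Payload 16.7 kg.
Tool frame: the origin (TCP) lies midway between the tips of the shut fingers; the grasp point (between the pads) lies 19 mm behind it; z points along the fingers, y is the line along which they close (so a half turn about z gives the same grasp; the last joint's range is limited). The gripper opens to 94 mm and grips with 3 to 60 N. Pads are 16 mm wide; open, the fingers measure 119 mm over their backs; the gripper's body (75 mm by 177 mm) begins 78 mm behind the grasp point.
Start: joints at [-1.27, 0.426, 0.074, 1.606, -0.034, 1.111, -0.067], TCP at [294.086, 607.526, 205.467] pointing down, gripper open.
Joint ranges: [-2.85, 2.85], [-0.5, 2.14], [-1.23, 1.37], [0.21, 2.46], [-1.02, 4.16], [0.16, 2.05], [-2.73, 2.73]. Speed limits (rad/s): [1.89, 1.89, 2.39, 2.39, 3.01, 3.01, 3.01].

### API

Orientations are given as a rotation vector (axis times angle).
In Python, from plant import arm gives the robot as it stands.
- The arm moves only by the tool arm_command, never from a script. Its arguments are lists of equal length, an entry for each row: "angular": the turn, a rotation vector about the tool's x, y, z in degrees, a list of three; "delta_pos": the shift along the tool's x, y, z in m, a list of three; "fingers": the opening, from 0 (shut) to 1 (fully open). In form: {"angular": [[rx, ry, rz], ...], "delta_pos": [[dx, dy, dz], ...], "fingers": [fingers, ...]}. A call has 1 to 12 rows; each row is the pose to reach, as a shift and turn from the pose commanded when the call began, along the tool's axes at that moment; what a row does not reach only later rows make up. A row lasts 1/8 s, in which the tool goes at most 62.5 mm and 10.7 degrees, less where a joint would pass 70% of its speed; a pose out of reach is approached as far as the arm can. A call with a gripper value outside its range is refused whole. The fingers move at their own pace and stop on an object; the grip force is fixed at half the most. Time passes only in rows, so rows that repeat a pose let the fingers close. It gives the time, the measured TCP pose, the force, the opening and the grip force at its end, in the units of the state.
- arm.get_state(): the state, without advancing time (a new reading comes with each control period).
- arm.snapshot(name): name is "side" or "top" or "wrist"; returns the picture (384x512x3 uint8, red, green, blue); there is no depth.
- arm.calibration(name): a dict with "intrinsics" (3x3 intrinsics, pixels), "R" (3x3) and "t" (3): a world point X has camera coordinates R X + t. Camera axes: x right, y down, z forward; pixel columns grow to the right and rows downward; lengths in mm; the calibration is good to about 2 mm. The wrist camera is an equidistant fisheye: a pixel r from the principal point sees the ray r / f radians off the axis. A picture is of the moment at which its call begins: read the wrist's pose just before it. calibration takes no time and is no camera call; for the wrist camera it gives the pose at the moment of the call.
- arm.hand_in(): hands the job in; it is judged then, once.
Trained networks look in the newest picture that a camera, given by its name, has taken for a name from the list of things; names that differ only in an ending like _2 or _b are one class to them, and where a whole thing is asked for, a point or a joint stands for the part that bears it (a point fixed in the world has none). Each returns a list of dicts, best first, with "confidence" (0 to 1); they miss things now and then, are a little off and sometimes report something else, mostly with a low value. They report only what shows in the picture. A call takes as long as a camera call. They do not tell look-alikes from the thing itself.
- arm.search_frame(camera, thing): "xy" ([column, row] in pixels, amid what is visible of it).
- arm.spot_point(camera, thing): "xy" ([column, row] in pixels: a listed point, or the origin of a listed thing).
The state is a dict: "t": time; "joint_positions": joint angles; "dq": joint speeds; "effort": joint torques, N m; "eef_pos": TCP position; "tcp_rot": TCP orientation; "wrist_force": force on the tool from outside, world axes, zero at the start; "ft_torque": the same for the moment, N m; "opening": finger opening in mm; "gripper_force": force on a finger pad.
Only numpy, scipy, OpenCV 4.12 (cv2) and the standard library are available. Lean on these libraries where they do the work, as an engineer would, in place of code of your own. Each camera call takes 0.05 s, during which the arm holds its last target. There are 200 camera calls.

### The job

Take the top bone plate from the stock rack for sawing: with a light press from above, slide it out through the rack's open front end until it overhangs enough to be taken hold of, leaving the plates below squared up as they are, and lift it away. Lay it flat and gently on the sawing board, about in the middle, and push it sideways until its whole long edge is snug against the fence; bone is brittle, so never press or push it hard, tip it or drop it, and leave everything else on the bench where it is.

Things in the scene. Friction and masses are not known exactly. Their poses are not given: they have to be found in the camera images.
- plate_top_c (a point): centre (half-way up) of the top bone plate of the stack: smooth, flat, cream-coloured, 120 long (its x axis) by 50 wide (y) by 8 mm thick (z up), 70 to 130 g. It starts flat on four equal plates in the rack, upper face 52 mm above the bench. A light press (3 to 8 N) from above with closed fingers drags it along. Brittle: over 22 N on the stack, board or fence cracks it
- plate_2_c (a point): centre of the second plate, of the same size, just under the top one. Polished bone slides easily on bone (friction about 0.3); finger pads hold bone much better. Pressed harder than about 10 to 15 N, the top plate takes it along instead of sliding over it
- plate_3_c (a point): centre of the third plate of the stack, of the same size
- rack: wooden stock rack, fixed: base 130 (x) by 69 (y) by 12 mm thick, 8 mm walls on both long sides and the back (+x) end, their tops 54 mm above the bench, 2 mm above the top plate. Inside it is 53 mm wide: 1.5 mm of play beside the plates, 2 mm behind, so nothing gets down beside them. Origin: centre of the base's underside; the plates start centred 5 mm from it towards -x
- rack_mouth (a point): middle of the rack's open front (-x) end, at the height of the underside of the top plate (44 mm above the bench). No lip; the plates' front ends start flush with it. Its axes are the rack's: the top plate is to come out along -x
- board: dark wooden sawing board, fixed: 150 (x) by 220 (y) mm, its upper face 18 mm above the bench, with a wooden fence 20 mm thick standing 17 mm above that face along its far (+x) long side. Origin: centre of the underside. A narrow saw slot parts the fence in the middle. Friction of bone on the board about 0.6
- fence (a point): middle of the fence's working face, at the height of the board's upper face; 55 mm from the board's origin towards +x. Its axes are the board's: the fence runs along y and the plate is pushed against it along +x
- spool_small: a small white-flanged spool of dark cord, 42 mm across and 40 mm high, standing upright between the rack and the board
- spool_large: a larger white-flanged spool of red-brown cord, 60 mm across and 62 mm high, standing at the front middle, nearest the robot
- scissors: black-handled scissors, about 160 mm long, lying at the back of the bench (origin at the pivot)
- pliers: round-nose pliers with dark red handles, about 150 mm long, lying at the back (origin at the pivot)
- saw: a piercing saw with a U-shaped steel frame 155 by 85 mm and a wooden handle, lying flat at the back (origin in the middle of the blade)
- dish: a low terracotta dish with a few beads, 104 mm across and 26 mm high, at the back
- bracelet: a ring of honey-coloured beads, 80 mm across and 11 mm high, lying at the front, nearest the robot
- awl: an awl with a dark wooden handle, 150 mm long, lying at the front, nearest the robot
Mind the look-alikes: they are no part of the job. Leave any blue or turquoise look-alike of the part that bears plate_top_c alone.

How it is judged (in metres and radians):
On the way:
1. the top plate, still lying flat on the stack, sticks out at least 25 mm through the rack's open front end (x of plate_top_c in the frame of rack between -0.07 and -0.03 m and z of plate_top_c in the frame of rack between 0.046 and 0.051 m and angle between plate_top_c's own z axis and vertical below 0.06 rad), for 0.2 s.
At the end, for the whole second after the job is handed in: the top plate lies flat on the sawing board with one long edge against the fence (gap under 3 mm, square to it within 3 degrees), within 45 mm of the board's middle along the fence; the second and third plates are still within 6 mm of where they were (x of plate_top_c in the frame of board between 0.027 and 0.0325 m and y of plate_top_c in the frame of board between -0.045 and 0.045 m and z of plate_top_c in the frame of board between 0.0205 and 0.0245 m and angle between the x axis of plate_top_c and the y axis of board, either way round below 0.05 rad and angle between plate_top_c's own z axis and vertical below 0.05 rad and horizontal distance between plate_2_c and plate_3_c below 0.006 m and distance of each of plate_2_c, plate_3_c from where it was at the start of the episode below 0.006 m); the robot touches nothing.
It fails at once if a plate below was dragged more than 8 mm out of place (distance of any of plate_2_c, plate_3_c from where it was at the start of the episode above 0.008 m).
It fails at once if the top plate was pressed, set down, dropped or pushed on the stack, the sawing board or its fence with more than 22 N (contact force between plate_top and plate_2 above 22 N or contact force between plate_top and board above 22 N).
It fails at once if the top plate was tipped more than 20 degrees (angle between plate_top_c's own z axis and vertical above 0.35 rad).
It fails at once if the top plate was dropped on the bench (height (world z) of plate_top_c below 0.014 m).
It fails at once if a bystander was moved more than 15 mm (distance of any of spool_small, spool_large, scissors, pliers, saw, dish, bracelet, awl from where it was at the start of the episode above 0.015 m).
It also fails if it takes over 72 s, if anything falls off the work surface, if the arm or the gripper's body presses on something with over 40 N, if the wrist force passes 120 N, or if a joint passes its speed limit or range.

## Working session

There is one attempt and no reset: what is moved stays moved. The work goes in short steps, Python scripts to look and compute and a tool call to move; the robot and the scene stay as the last step left them, time stands still between calls to the robot, and variables do not carry over. Pictures are saved under pics/ and viewed, at most 10 in all, crops included, and the job is handed in when it is done.

Besides the shell and the picture viewer there is one more tool, called after ">>>" as a command line: name --argument value ..., lists and objects as JSON in quotes. arm_command: Moves the arm, as the interface text tells. Its arguments: {"type":"object","properties":{"angular":{"type":"array"},"delta_pos":{"type":"array"},"fingers":{"type":"array"}},"required":["angular","delta_pos","fingers"]}

```bash
mkdir -p pics; ls
cat > h.py <<'E'
from plant import arm
import numpy as np, cv2
def save(cam,name):
    im=arm.snapshot(cam); cv2.imwrite(f'pics/{name}.png',im[:,:,::-1]); return im
def ray(cam,uv,c=None):
    c=c or arm.calibration(cam); K=np.array(c["intrinsics"]);R=np.array(c["R"]);t=np.array(c["t"])
    x=(uv[0]-K[0,2])/K[0,0]; y=(uv[1]-K[1,2])/K[1,1]
    if cam=="wrist":
        r=np.hypot(x,y); d=np.array([x/r*np.sin(r),y/r*np.sin(r),np.cos(r)]) if r>1e-9 else np.array([0,0,1.])
    else: d=np.array([x,y,1.])
    return -R.T@t, R.T@d
def onz(cam,uv,z,c=None):
    o,d=ray(cam,uv,c); return o+d*(z-o[2])/d[2]
def proj(cam,X,c=None):
    c=c or arm.calibration(cam); K=np.array(c["intrinsics"]);p=np.array(c["R"])@np.array(X)+np.array(c["t"])
    if cam=="wrist":
        th=np.arctan2(np.hypot(p[0],p[1]),p[2]); n=np.hypot(p[0],p[1])+1e-9; q=p[:2]/n*th
    else: q=p[:2]/p[2]
    return np.array([K[0,0]*q[0]+K[0,2],K[1,1]*q[1]+K[1,2]])
E
python3 - <<'E'
from h import *
np.set_printoptions(precision=1,suppress=True)
a=save("top","top0");b=save("side","side0")
cv2.imwrite('pics/both.png',cv2.resize(np.hstack([a,b]),(800,300))[:,:,::-1])
for cam in("top","side"):
  print(cam,arm.calibration(cam)["t"])
  for th,z in (("plate_top_c",48),("rack_mouth",44),("rack",0),("board",0),("fence",18),("spool_small",20),("spool_large",30)):
    for r in arm.spot_point(cam,th)[:3]: print(th,np.array(r["xy"]),round(r["confidence"],2),onz(cam,r["xy"],z)[:2])
print(arm.get_state()["tcp_rot"],arm.get_state()["eef_pos"])
E
```

```text
pics
top [ -72.1  558.6 1124. ]
plate_top_c [331.4 192.4] 0.87 [ 558.7 -246.3]
plate_top_c [270.2 181.4] 0.81 [ 585.8 -105.3]
plate_top_c [355.3 278.7] 0.62 [ 361.4 -294.4]
rack_mouth [332.8 217.6] 0.56 [ 500.7 -248.4]
rack [331.3 190. ] 0.8 [ 570.7 -254.2]
board [139.7 202. ] 0.86 [546.5 204.6]
fence [147.3 180.3] 0.84 [595.8 183.7]
fence [235.4 277. ] 0.67 [367.7 -22.6]
spool_small [223.3 207.9] 0.76 [528.2   4.6]
spool_large [233.6 275.2] 0.77 [372.2 -18.9]
side [-489.8  246.8 1139. ]
plate_top_c [312.7 291.6] 0.86 [ 483.2 -408.7]
plate_top_c [292.9 228.7] 0.66 [ 568.7 -242.9]
plate_top_c [265.2 206.7] 0.65 [ 559.8 -142.5]
rack_mouth [273.7 243.5] 0.78 [ 502.1 -248.1]
rack [290.5 242.4] 0.87 [ 563.1 -245.5]
rack [292.3 230.8] 0.37 [ 592.3 -218.9]
board [188.8 154.1] 0.85 [538.1 202.9]
fence [208.  145.2] 0.91 [597.8 184.9]
spool_small [223.2 192.2] 0.82 [517.5 -10.5]
spool_large [180.5 225.4] 0.73 [355.2 -51.2]
spool_large [297.4 170.2] 0.64 [735.2 -73.3]
[-0.7 -3.1  0. ] [294.1 607.5 205.5]
```

View pics/top0.png

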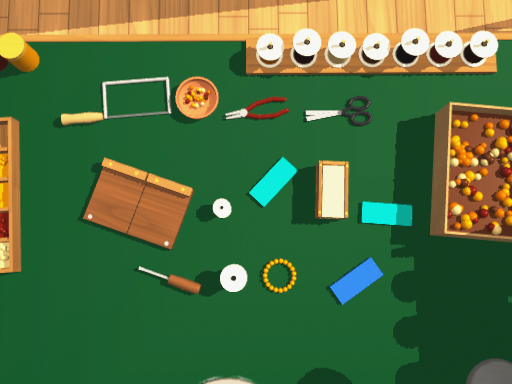

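The top picture shows the cream plate in its wooden rack at about (332,190), with the open front facing down in the image. The look-alikes are turquoise at (273,181) and (387,213), and blue at (356,281). I choose the cream one. The board is at (140,203), with its fence along the upper side.

Run:
```python
from h import *
from scipy.spatial.transform import Rotation as Ro
np.set_printoptions(precision=3,suppress=True)
a=cv2.imread('pics/top0.png'); hsv=cv2.cvtColor(a,cv2.COLOR_BGR2HSV)
# cream: bright low-sat
def mask(lo,hi,box):
    m=cv2.inRange(hsv,lo,hi); k=np.zeros_like(m); x0,y0,x1,y1=box; k[y0:y1,x0:x1]=m[y0:y1,x0:x1]; return k
def rect(m,z,n):
    c=max(cv2.findContours(m,0,1)[0],key=cv2.contourArea); p=cv2.boxPoints(cv2.minAreaRect(c))
    w=np.array([onz("top",q,z)[:2] for q in p]); e=w-np.roll(w,-1,0); print(n,p.tolist(),w.mean(0),np.linalg.norm(e,axis=1),np.degrees(np.arctan2(e[:,1],e[:,0])))
print(hsv[190,332],hsv[190,319],hsv[205,125],hsv[166,120])
rect(mask((12,20,200),(40,110,255),(310,155,355,225)),52,"plate")
rect(mask((3,60,60),(25,255,255),(75,150,205,255)),18,"board")
rect(mask((3,20,60),(40,255,255),(310,155,355,225)),54,"rack")
R=Ro.from_rotvec(arm.get_state()["tcp_rot"]).as_matrix();print(R)
cv2.imwrite('pics/crop.png',np.hstack([cv2.resize(a[150:230,300:360],(480,560)),]))
```

```text
[ 29  39 247] [ 15 173 219] [ 12 172 179] [ 17 169 242]
plate [[322.0, 165.0], [343.0, 165.0], [343.0, 217.0], [322.0, 217.0]] [ 561.845 -248.262] [ 48.801 120.829  48.158 120.723] [ 89.478  -1.936 -90.633 178.368]
board [[82.15693664550781, 218.05538940429688], [103.90462493896484, 156.43692016601562], [194.0830841064453, 188.26461791992188], [172.33538818359375, 249.88308715820312]] [542.426 204.39 ] [153.178 227.581 152.351 223.88 ] [ 162.278   69.866  -19.102 -109.951]
rack [[315.0, 160.0], [348.0, 160.0], [348.0, 219.0], [315.0, 219.0]] [ 565.198 -245.743] [ 76.645 136.989  75.5   136.799] [ 89.488  -2.008 -90.637 178.47 ]
[[-0.9    0.436 -0.   ]
 [ 0.436  0.9   -0.   ]
 [ 0.    -0.    -1.   ]]
```

View pics/crop.png

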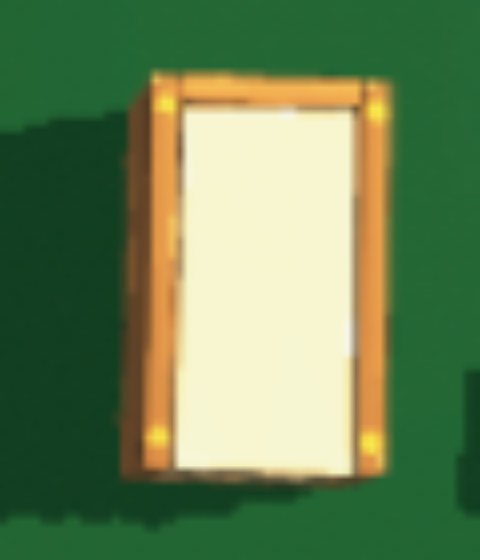

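The crop confirms the cream plate inside the rack's walls, front end open at the bottom. Moving there now.

>>> arm_command --angular '[[0,0,80],[0,0,80],[0,0,80],[0,0,80],[0,0,80],[0,0,80],[0,0,80],[0,0,80],[0,0,80],[0,0,80],[0,0,80],[0,0,80]]' --delta_pos '[[-0.42,-0.304,0],[-0.42,-0.304,0],[-0.42,-0.304,0],[-0.42,-0.304,0],[-0.42,-0.304,0],[-0.42,-0.304,0],[-0.42,-0.304,0],[-0.42,-0.304,0],[-0.42,-0.304,0],[-0.42,-0.304,0],[-0.42,-0.304,0],[-0.42,-0.304,0]]' --fingers '[0,0,0,0,0,0,0,0,0,0,0,0]'

```text
t: 2.3
eef_pos: [539.2, 152.2, 205.4]
tcp_rot: [-2.504, -1.897, -0.0]
wrist_force: [-0.0, 0.2, 1.2]
opening: 0.5
gripper_force: 0.0
```

```bash
cat >> h.py <<'E'
from scipy.spatial.transform import Rotation as Ro
np.set_printoptions(precision=3,suppress=True)
def st():
    s=arm.get_state();R=Ro.from_rotvec(s["tcp_rot"]).as_matrix()
    print("t",s["t"],"p",np.array(s["eef_pos"]),"yaw_y",np.degrees(np.arctan2(R[1,1],R[0,1])),"j",np.array(s["joint_positions"]),"F",np.array(s["wrist_force"]),"op",s["opening"],s["gripper_force"]);return s,R
def to(x,y,z,yawy):
    s,R=st(); d=R.T@(np.array([x,y,z])-s["eef_pos"])/1000
    c=np.degrees(np.arctan2(R[1,1],R[0,1])); print("move",d,"rotz",-((yawy-c+180)%360-180), "tilt",R[:,2])
E
python3 -c "
from h import *
to(535,-248,210,-92.5)"
```

```text
t 2.3 p [539.198 152.177 205.443] yaw_y -15.719718343790017 j [-0.829  0.26   0.527  1.89  -0.151  1.031 -0.513] F [-0.049  0.221  1.18 ] op 0.46594558420853155 0.0
move [-0.386  0.104 -0.005] rotz 76.78028165620998 tilt [-0.  0. -1.]
```

>>> arm_command --angular '[[0,0,76.8],[0,0,76.8],[0,0,76.8],[0,0,76.8],[0,0,76.8],[0,0,76.8],[0,0,76.8],[0,0,76.8],[0,0,76.8],[0,0,76.8],[0,0,76.8],[0,0,76.8]]' --delta_pos '[[-0.386,0.104,-0.005],[-0.386,0.104,-0.005],[-0.386,0.104,-0.005],[-0.386,0.104,-0.005],[-0.386,0.104,-0.005],[-0.386,0.104,-0.005],[-0.386,0.104,-0.005],[-0.386,0.104,-0.005],[-0.386,0.104,-0.005],[-0.386,0.104,-0.005],[-0.386,0.104,-0.005],[-0.386,0.104,-0.005]]' --fingers '[0,0,0,0,0,0,0,0,0,0,0,0]'

```text
t: 3.8
eef_pos: [534.5, -248.4, 210.6]
tcp_rot: [-3.141, 0.07, -0.0]
wrist_force: [0.2, -0.3, -0.8]
opening: 0.4
gripper_force: 0.0
```

Run:
```python
from h import *
st(); c=arm.calibration("wrist"); a=save("wrist","w1"); print(c)
hsv=cv2.cvtColor(a,cv2.COLOR_RGB2HSV)
for th,z in (("plate_top_c",48),("rack_mouth",44),("rack",0)):
    for r in arm.spot_point("wrist",th)[:3]: print(th,np.array(r["xy"]),round(r["confidence"],2),onz("wrist",r["xy"],z,c)[:2])
```

```text
t 3.8 p [ 534.541 -248.383  210.567] yaw_y -92.56449435338672 j [-0.382  0.398  0.923  1.835 -0.357  1.085 -0.942] F [ 0.178 -0.253 -0.805] op 0.3943400192864203 0.0
{'intrinsics': array([[297.319,   0.   , 257.046],
       [  0.   , 297.319, 190.742],
       [  0.   ,   0.   ,   1.   ]]), 'R': array([[-0.045, -0.999,  0.   ],
       [-0.969,  0.043,  0.245],
       [-0.244,  0.011, -0.97 ]]), 't': array([-224.33 ,  502.103,  527.956])}
plate_top_c [359.1 183.6] 0.95 [ 522.761 -373.095]
plate_top_c [156.  135.6] 0.87 [ 592.206 -130.957]
plate_top_c [256.  154.3] 0.72 [ 562.715 -248.56 ]
rack_mouth [ 89.8 185.8] 0.29 [535.154 -24.937]
```

View pics/w1.png

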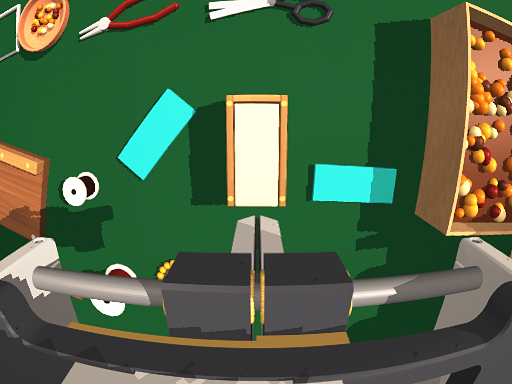

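The wrist view shows the cream plate in the rack, columns 234–280 and rows 103–206, fully visible ahead of the fingers. The turquoise blocks lie on either side.

```bash
cat >> h.py <<'E'
def platefit(a,c,box,z,lo=(15,10,200),hi=(40,110,255)):
    hsv=cv2.cvtColor(a,cv2.COLOR_RGB2HSV); m=cv2.inRange(hsv,lo,hi); k=np.zeros_like(m); x0,y0,x1,y1=box; k[y0:y1,x0:x1]=m[y0:y1,x0:x1]
    q=max(cv2.findContours(k,0,1)[0],key=cv2.contourArea)[:,0,:]
    w=np.array([onz("wrist",p,z,c)[:2] for p in q]).astype(np.float32)
    (cx,cy),(sw,sh),an=cv2.minAreaRect(w)
    if sw<sh: sw,sh,an=sh,sw,an+90
    an=(an+90)%180-90
    # yaw from PCA-free line fits of the long edges
    u=np.array([np.cos(np.radians(an)),np.sin(np.radians(an))]);n=np.array([-u[1],u[0]])
    l=(w-[cx,cy])@np.c_[u,n]
    s=[np.polyfit(l[i,0],l[i,1],1)[0] for i in ((l[:,1]>sh/2-2.5)&(abs(l[:,0])<sw/2-8),(l[:,1]<-sh/2+2.5)&(abs(l[:,0])<sw/2-8))]
    print("plate",cx,cy,"size",sw,sh,"rect",an,"fit",an+np.degrees(s)); return cx,cy,an
E
python3 - <<'E'
from h import *
a=cv2.imread('pics/w1.png')[:,:,::-1].copy(); c=arm.calibration("wrist")
platefit(a,c,(225,95,290,215),52)
platefit(a,c,(222,90,292,215),54,(5,10,110),(40,255,255))
E
```

```text
plate 561.4103393554688 -249.69320678710938 size 117.93412780761719 49.847320556640625 rect -3.3298263549804688 fit [-3.726 -2.756]
plate 566.8446044921875 -249.67977905273438 size 129.6619415283203 69.05482482910156 rect -2.8114852905273438 fit [-2.714 -2.73 ]
```

>>> arm_command --angular '[[0,0,0.2],[0,0,0.2],[0,0,0.2],[0,0,0.2],[0,0,0.2],[0,0,0.2],[0,0,0.2],[0,0,0.2]]' --delta_pos '[[0.062,0,0.03],[0.062,0,0.08],[0.062,0,0.12],[0.062,0,0.14],[0.062,0,0.15],[0.062,0,0.153],[0.062,0,0.155],[0.062,0,0.155]]' --fingers '[0,0,0,0,0,0,0,0]'

```text
t: 5.0
eef_pos: [596.8, -251.8, 56.2]
tcp_rot: [3.141, -0.077, 0.002]
wrist_force: [0.4, -0.1, 0.4]
opening: 0.9
gripper_force: 0.0
```

>>> arm_command --angular '[[0,0,0],[0,0,0],[0,0,0],[0,0,0]]' --delta_pos '[[0,0,0.001],[0,0,0.002],[0,0,0.0025],[0,0,0.0025]]' --fingers '[0,0,0,0]'

```text
t: 5.5
eef_pos: [596.3, -251.7, 52.9]
tcp_rot: [3.141, -0.078, -0.0]
wrist_force: [-0.7, 0.4, -0.1]
opening: 0.3
gripper_force: 0.0
```

>>> arm_command --angular '[[0,0,0],[0,0,0],[0,0,0]]' --delta_pos '[[0,0,0.0005],[0,0,0.001],[0,0,0.001]]' --fingers '[0,0,0]'

```text
t: 5.88
eef_pos: [596.4, -251.8, 52.4]
tcp_rot: [-3.14, 0.078, -0.0]
wrist_force: [-3.2, 1.6, 6.7]
opening: 0.7
gripper_force: 3.4
```

>>> arm_command --angular '[[0,0,0],[0,0,0]]' --delta_pos '[[0,0,0.0005],[0,0,0.0005]]' --fingers '[0,0]'

```text
t: 6.12
eef_pos: [596.5, -251.8, 52.3]
tcp_rot: [-3.14, 0.078, -0.001]
wrist_force: [-3.5, 3.5, 13.8]
opening: 0.5
gripper_force: 6.7
```

>>> arm_command --angular '[[0,0,0],[0,0,0]]' --delta_pos '[[0,0,-0.0006],[0,0,-0.0006]]' --fingers '[0,0]'

```text
t: 6.38
eef_pos: [596.4, -251.8, 52.3]
tcp_rot: [3.141, -0.078, 0.0]
wrist_force: [-0.9, 0.8, 5.8]
opening: 0.6
gripper_force: 3.3
```

>>> arm_command --angular '[[0,0,0],[0,0,0],[0,0,0],[0,0,0],[0,0,0]]' --delta_pos '[[-0.001,0,0],[-0.003,0,0],[-0.006,0,0],[-0.008,0,0],[-0.008,0,0]]' --fingers '[0,0,0,0,0]'

```text
t: 7.0
eef_pos: [588.4, -251.5, 52.3]
tcp_rot: [3.14, -0.078, 0.001]
wrist_force: [0.7, -0.0, 6.6]
opening: 0.6
gripper_force: 3.2
```

Run:
```python
from h import *
a=save("side","s1");w=save("wrist","w2")
for r in arm.spot_point("side","plate_top_c")[:3]: print(r,onz("side",r["xy"],48))
b=cv2.imread('pics/side0.png')[:,:,::-1]
s=lambda i:cv2.resize(i[205:275,245:325],(400,350),interpolation=cv2.INTER_CUBIC)
cv2.imwrite('pics/s1c.png',np.hstack([np.vstack([s(a),s(b)])[:600], cv2.resize(w[20:220,190:320],(390,600))])[:,:,::-1])
```

```text
{'xy': [264.9, 205.6], 'confidence': 0.82} [ 561.647 -138.983   48.   ]
{'xy': [239.3, 298.5], 'confidence': 0.8} [ 340.808 -324.333   48.   ]
{'xy': [288.6, 230.9], 'confidence': 0.71} [ 555.298 -241.866   48.   ]
```

View pics/s1c.png

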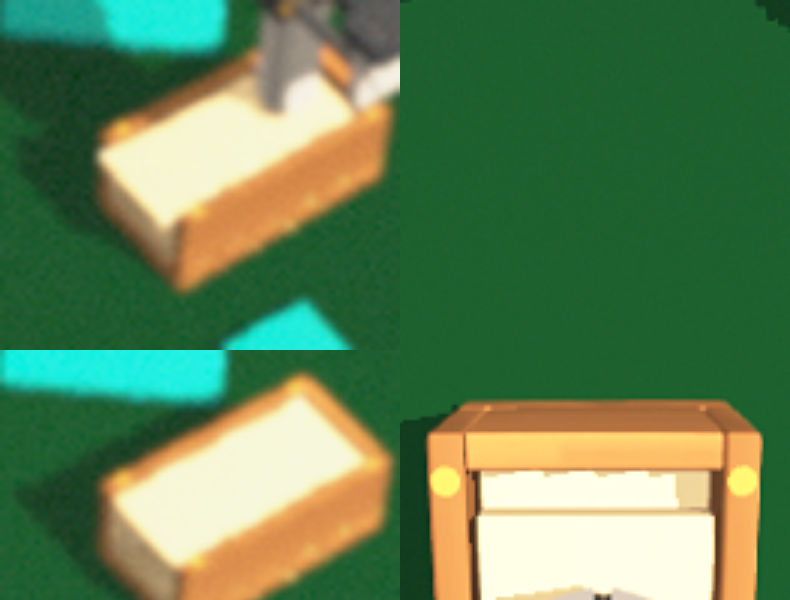

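The side view shows the top plate protruding slightly. In the wrist view it has slid forward and exposes the second plate, which still sits against the rack's back wall. The slide works.

>>> arm_command --angular '[[0,0,0],[0,0,0],[0,0,0],[0,0,0],[0,0,0],[0,0,0],[0,0,0]]' --delta_pos '[[-0.002,0,0],[-0.006,0,0],[-0.01,0,0],[-0.014,0,0],[-0.018,0,0],[-0.02,0,0],[-0.02,0,0]]' --fingers '[0,0,0,0,0,0,0]'

```text
t: 8.02
eef_pos: [568.4, -250.5, 52.3]
tcp_rot: [3.14, -0.078, 0.001]
wrist_force: [-0.2, 0.2, 7.4]
opening: 0.7
gripper_force: 3.4
```

```bash
python3 -c "
from h import *
st()"
```

```text
t 8.025 p [ 568.432 -250.45    52.326] yaw_y -92.83582860631475 j [-0.232  0.637  0.75   1.885 -0.572  0.847 -0.807] F [-0.201  0.15   7.412] op 0.6845910604181055 3.4353161155013368
```

>>> arm_command --angular '[[0,0,0],[0,0,0],[0,0,0],[0,0,0],[0,0,0],[0,0,0],[0,0,0],[0,0,0]]' --delta_pos '[[-0.002,0,-0.0002],[-0.006,0,-0.0002],[-0.01,0,-0.0002],[-0.014,0,-0.0002],[-0.018,0,-0.0002],[-0.021,0,-0.0002],[-0.022,0,-0.0002],[-0.022,0,-0.0002]]' --fingers '[0,0,0,0,0,0,0,0]'

```text
t: 9.02
eef_pos: [546.1, -249.2, 52.3]
tcp_rot: [-3.141, 0.078, 0.0]
wrist_force: [0.9, -0.0, 6.4]
opening: 0.5
gripper_force: 3.4
```

>>> arm_command --angular '[[0,0,0],[0,0,0],[0,0,0],[0,0,0],[0,0,0],[0,0,0],[0,0,0]]' --delta_pos '[[0,0,-0.002],[0,0,-0.008],[0,0,-0.03],[-0.07,0,-0.06],[-0.095,0,-0.06],[-0.095,0,-0.06],[-0.095,0,-0.06]]' --fingers '[0,0,0.05,0.5,1,1,1]'

```text
t: 9.9
eef_pos: [452.5, -244.4, 113.3]
tcp_rot: [-3.14, 0.077, -0.003]
wrist_force: [-0.0, -0.3, 1.7]
opening: 41.2
gripper_force: 0.0
```

Run:
```python
from h import *
st(); c=arm.calibration("wrist"); w=save("wrist","w3"); 
for r in arm.spot_point("wrist","plate_top_c")[:4]: print(r,onz("wrist",r["xy"],48,c))
cv2.imwrite('pics/w3c.png',cv2.resize(w,(768,576))[:,:,::-1])
```

```text
t 9.9 p [ 452.532 -244.442  113.266] yaw_y -92.80430521815812 j [-0.354  0.394  0.9    2.089 -0.416  0.842 -0.828] F [-0.005 -0.263  1.687] op 41.1698398665009 0.0
{'xy': [393.5, 127.2], 'confidence': 0.9} [ 513.332 -367.078   48.   ]
{'xy': [122.1, 64.5], 'confidence': 0.83} [ 580.503 -133.534   48.   ]
{'xy': [254.2, 132.0], 'confidence': 0.69} [ 511.398 -245.108   48.   ]
```

View pics/w3c.png

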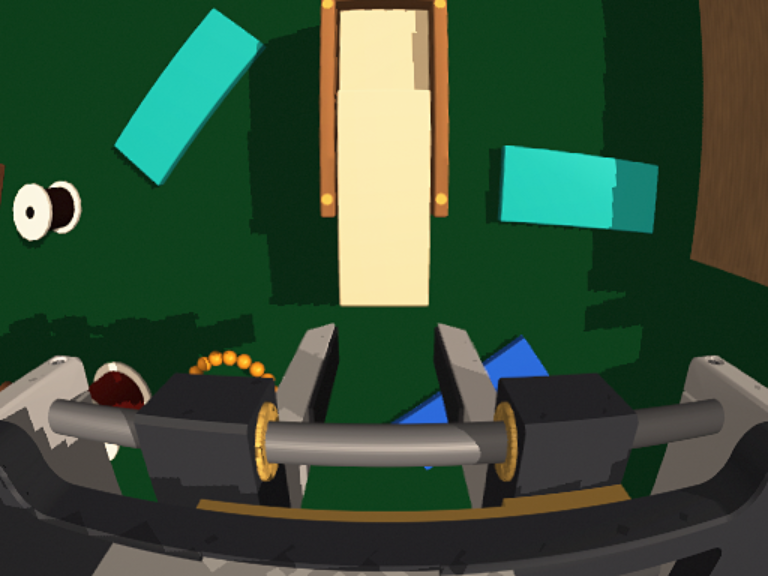

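The plate now overhangs by about 50 mm: front edge at image row 305, rack mouth at 215 (in the 768-wide picture). The second plate is still in place at the back. Next I grip the overhang with the fingertips.

>>> arm_command --angular '[[0,0,0],[0,0,0],[0,0,0],[0,0,0],[0,0,0],[0,0,0],[0,0,0],[0,0,0]]' --delta_pos '[[0.0345,0,0],[0.0345,0,0.01],[0.0345,0,0.03],[0.0345,0,0.05],[0.0345,0,0.06],[0.0345,0,0.066],[0.0345,0,0.0686],[0.0345,0,0.0686]]' --fingers '[1,1,1,1,1,0.9,0.8,0.7]'

```text
t: 11.0
eef_pos: [486.1, -246.3, 43.9]
tcp_rot: [3.141, -0.078, 0.0]
wrist_force: [-0.2, -0.6, -0.3]
opening: 68.7
gripper_force: 0.0
```

```bash
python3 -c "
from h import *
to(487,-246,44.7,-92.8); save('side','s3'); c=arm.calibration('wrist'); w=save('wrist','w4')
cv2.imwrite('pics/w4c.png',cv2.resize(w[40:300,150:360],(485,600))[:,:,::-1])"
```

```text
t 11.0 p [ 486.095 -246.306   43.897] yaw_y -92.83483249362627 j [-0.243  0.545  0.768  2.063 -0.558  0.748 -0.744] F [-0.249 -0.559 -0.321] op 68.67023429572858 0.0
move [ 0.001 -0.    -0.001] rotz -0.03483249362625429 tilt [ 0. -0. -1.]
```

View pics/w4c.png

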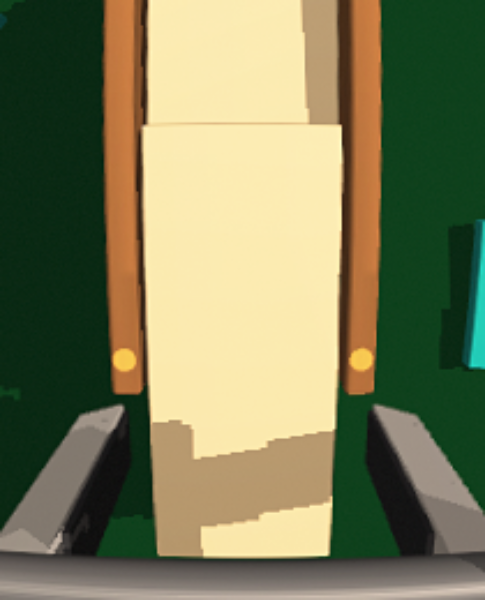

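The fingers straddle the overhang just ahead of the rack posts. The plate sits about 1 mm left of centre, so I shift slightly and close.

>>> arm_command --angular '[[0,0,0],[0,0,0],[0,0,0],[0,0,0],[0,0,0],[0,0,0],[0,0,0],[0,0,0]]' --delta_pos '[[0,-0.0012,-0.0007],[0,-0.0012,-0.0007],[0,-0.0012,-0.0007],[0,-0.0012,-0.0007],[0,-0.0012,-0.0007],[0,-0.0012,-0.0007],[0,-0.0012,-0.0007],[0,-0.0012,-0.0007]]' --fingers '[0.64,0.6,0.57,0.55,0.53,0.5,0.45,0.45]'

```text
t: 12.1
eef_pos: [486.0, -245.0, 44.4]
tcp_rot: [3.141, -0.078, -0.0]
wrist_force: [-0.4, -0.6, 0.0]
opening: 49.5
gripper_force: 30.0
```

```bash
python3 -c "
from h import *
st()"
```

```text
t 12.1 p [ 486.029 -245.041   44.394] yaw_y -92.83048339654134 j [-0.247  0.544  0.77   2.064 -0.557  0.749 -0.746] F [-0.438 -0.559  0.03 ] op 49.489086882846166 29.997738003730774
```

>>> arm_command --angular '[[0,0,0],[0,0,0],[0,0,0],[0,0,0],[0,0,0],[0,0,0],[0,0,0],[0,0,0],[0,0,0]]' --delta_pos '[[0,0,-0.001],[0,0,-0.003],[0,0,-0.006],[0,0,-0.01],[0,0,-0.02],[0,0,-0.035],[0,0,-0.05],[0,0,-0.06],[0,0,-0.06]]' --fingers '[0.45,0.45,0.45,0.45,0.45,0.45,0.45,0.45,0.45]'

```text
t: 13.22
eef_pos: [486.5, -245.0, 105.2]
tcp_rot: [3.141, -0.077, 0.002]
wrist_force: [-0.1, -1.1, -0.8]
opening: 49.6
gripper_force: 30.0
```

Run:
```python
from h import *
st(); a=save('side','s4'); w=save('wrist','w5')
cv2.imwrite('pics/w5c.png',np.hstack([cv2.resize(a[180:280,220:340],(460,380)),cv2.resize(w[40:280,150:360],(333,380))])[:,:,::-1])
```

```text
t 13.225 p [ 486.546 -244.986  105.229] yaw_y -92.80997325250442 j [-0.326  0.457  0.863  2.029 -0.461  0.856 -0.823] F [-0.097 -1.052 -0.846] op 49.627112726836266 29.99759942293167
```

View pics/w5c.png

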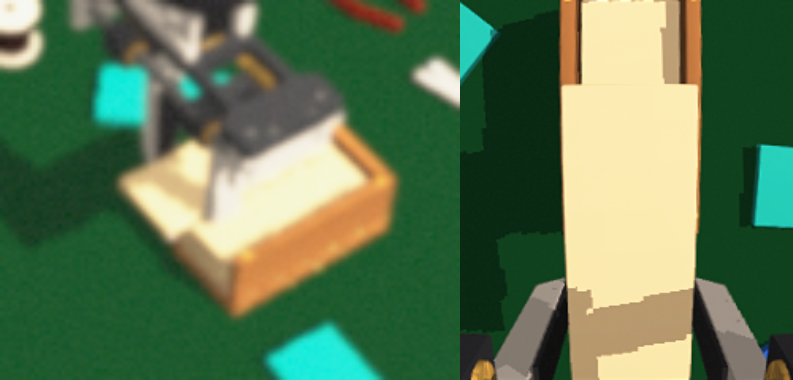

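The plate is held level. In the side view it hangs clear above the rack, and the plates below are undisturbed. Carrying it to the board.

>>> arm_command --angular '[[0,0,-3],[0,0,-9],[0,0,-16],[0,0,-24],[0,0,-32],[0,0,-40],[0,0,-48],[0,0,-56],[0,0,-63],[0,0,-69],[0,0,-72],[0,0,-73.3]]' --delta_pos '[[0.001,-0.015,-0.005],[0.003,-0.05,-0.005],[0.006,-0.09,-0.005],[0.009,-0.135,-0.005],[0.012,-0.18,-0.005],[0.015,-0.225,-0.005],[0.018,-0.27,-0.005],[0.02,-0.315,-0.005],[0.022,-0.36,-0.005],[0.024,-0.395,-0.005],[0.026,-0.42,-0.005],[0.0263,-0.427,-0.005]]' --fingers '[0.45,0.45,0.45,0.45,0.45,0.45,0.45,0.45,0.45,0.45,0.45,0.45]'

```text
t: 14.82
eef_pos: [533.5, 181.3, 109.2]
tcp_rot: [2.564, 1.815, -0.0]
wrist_force: [0.7, -0.7, -1.9]
opening: 49.4
gripper_force: 30.0
```

>>> arm_command --angular '[[0,0,0],[0,0,0]]' --delta_pos '[[0,0,0],[0,0,0]]' --fingers '[0.45,0.45]'

```text
t: 15.08
eef_pos: [533.4, 178.7, 109.4]
tcp_rot: [2.568, 1.809, -0.001]
wrist_force: [0.4, -0.6, -0.3]
opening: 49.8
gripper_force: 30.0
```

Run:
```python
from h import *
to(533.7,180.4,30,-19.5); c=arm.calibration('wrist'); w=save('wrist','w6'); t=save('top','t6')
for cam in('wrist','top','side'):
  if cam=='side': save('side','s6')
  for th,z in (('board',0),('fence',18),('plate_top_c',109)):
    for r in arm.spot_point(cam,th)[:3]: print(cam,th,r['xy'],round(r['confidence'],2),onz(cam,r['xy'],z,c if cam=='wrist' else None))
cv2.imwrite('pics/w6c.png',np.hstack([cv2.resize(w,(512,384)),cv2.resize(t[140:260,70:210],(288,384))[:, :]])[:,:,::-1])
```

```text
t 15.075 p [533.438 178.678 109.379] yaw_y -19.677659537323873 j [-0.84   0.387  0.501  1.973 -0.246  0.841 -0.549] F [ 0.38  -0.598 -0.266] op 49.79132226951221 29.997559189796448
move [ 0.002 -0.     0.079] rotz -0.1776595373238763 tilt [-0. -0. -1.]
wrist fence [317.4, 164.1] 0.6 [595.901 186.135  18.   ]
wrist plate_top_c [256.4, 194.5] 0.57 [540.863 200.672 109.   ]
top board [140.6, 201.2] 0.58 [548.372 202.538   0.   ]
top board [234.9, 276.2] 0.42 [368.837 -20.971   0.   ]
top board [330.3, 218.0] 0.37 [ 503.224 -249.766    0.   ]
top fence [147.3, 180.3] 0.83 [595.81  183.713  18.   ]
top fence [330.1, 215.8] 0.27 [ 507.046 -246.507   18.   ]
top plate_top_c [354.7, 275.6] 0.97 [ 370.75  -280.556  109.   ]
top plate_top_c [273.8, 180.2] 0.94 [ 579.091 -110.541  109.   ]
top plate_top_c [128.1, 200.7] 0.89 [537.269 205.772 109.   ]
side board [188.8, 152.8] 0.78 [541.364 208.035   0.   ]
side fence [206.5, 146.1] 0.89 [591.733 184.025  18.   ]
side plate_top_c [187.7, 126.9] 0.95 [539.189 195.65  109.   ]
side plate_top_c [314.2, 288.6] 0.87 [ 458.627 -430.568  109.   ]
side plate_top_c [267.0, 204.9] 0.85 [ 529.992 -183.236  109.   ]
```

View pics/w6c.png

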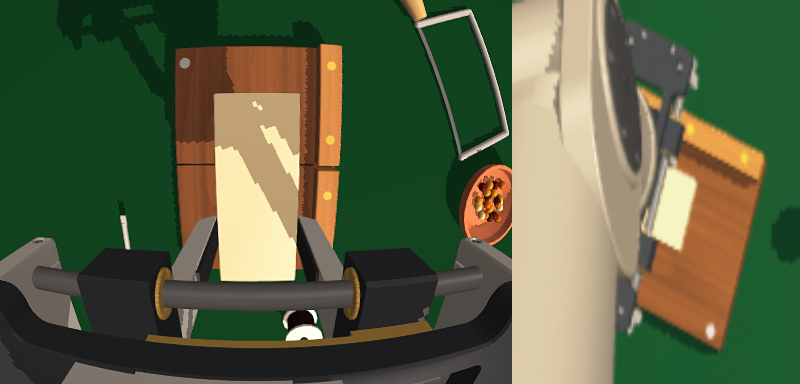

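The wrist view shows the plate held flat over the board's middle. The fence is on the right (columns 318–342) and the saw slot at row 164, with about 20 pixels between the plate's edge and the fence. Checking the fence's angle, then lowering.

Run:
```python
from h import *
w=cv2.imread('pics/w6.png')[:,:,::-1].copy(); c=arm.calibration('wrist')
hsv=cv2.cvtColor(w,cv2.COLOR_RGB2HSV)
P=[];Q=[]
for r in list(range(52,160,3))+list(range(175,215,3)):
    row=hsv[r,300:360]; green=(row[:,0]>35)
    o=np.where(~green)[0]
    if len(o)==0: continue
    P.append(onz('wrist',(300+o.max()+.5,r),35,c)[:2])
    v=w[r,300:360].astype(int).sum(1); g=np.diff(v); i=np.argmax(g[5:o.max()-10])+5; Q.append(onz('wrist',(300+i+.5,r),35,c)[:2])
for A in(P,Q):
    A=np.array(A); 
    for _ in range(3):
        k=np.polyfit(A[:,1],A[:,0],1); e=A[:,0]-np.polyval(k,A[:,1]); A=A[abs(e)<max(1.5*e.std(),.7)]
    n=np.array([1,-k[0]])/np.hypot(1,k[0]); print(len(A),"yaw",np.degrees(np.arctan2(n[1],n[0])),"dist from origin along n",A@n@np.ones(len(A))/len(A), e.std(), "fence pt", np.array([596,185])@n, "tcp",np.array([533.4,178.7])@n)
```

```text
49 yaw -19.819790036765646 dist from origin along n 513.3179368882024 0.35716847892818954 fence pt 497.968539466321 tcp 441.21282722876316
50 yaw -19.95543753616066 dist from origin along n 492.973294080609 0.28431695770412924 fence pt 497.0766757868296 tcp 440.38540513531007
```

>>> arm_command --angular '[[0,0,0],[0,0,0],[0,0,0],[0,0,0],[0,0,0],[0,0,0],[0,0,0],[0,0,0],[0,0,0],[0,0,0]]' --delta_pos '[[0.002,0,0.01],[0.002,0,0.03],[0.002,0,0.05],[0.002,0,0.065],[0.002,0,0.075],[0.002,0,0.081],[0.002,0,0.085],[0.002,0,0.087],[0.002,0,0.088],[0.002,0,0.088]]' --fingers '[0.45,0.45,0.45,0.45,0.45,0.45,0.45,0.45,0.45,0.45]'

```text
t: 16.92
eef_pos: [534.1, 182.1, 21.5]
tcp_rot: [2.566, 1.813, 0.0]
wrist_force: [-1.0, -0.1, -1.1]
opening: 49.4
gripper_force: 30.0
```

>>> arm_command --angular '[[0,0,0],[0,0,0],[0,0,0],[0,0,0]]' --delta_pos '[[0,0,0.0005],[0,0,0.001],[0,0,0.0015],[0,0,0.0015]]' --fingers '[0.45,0.45,0.45,0.45]'

```text
t: 17.42
eef_pos: [534.0, 182.0, 19.8]
tcp_rot: [-2.566, -1.812, 0.0]
wrist_force: [0.7, 0.4, -0.8]
opening: 49.4
gripper_force: 30.0
```

>>> arm_command --angular '[[0,0,0],[0,0,0],[0,0,0]]' --delta_pos '[[0,0,0.0005],[0,0,0.0007],[0,0,0.0007]]' --fingers '[0.45,0.45,0.45]'

```text
t: 17.8
eef_pos: [534.0, 182.0, 19.2]
tcp_rot: [-2.566, -1.812, 0.0]
wrist_force: [0.7, -0.4, -0.2]
opening: 49.3
gripper_force: 30.0
```

>>> arm_command --angular '[[0,0,0],[0,0,0],[0,0,0]]' --delta_pos '[[0,0,0.0003],[0,0,0.0006],[0,0,0.0006]]' --fingers '[0.45,0.45,0.45]'

```text
t: 18.18
eef_pos: [534.1, 182.0, 18.6]
tcp_rot: [-2.566, -1.812, 0.0]
wrist_force: [-0.4, 0.6, -0.3]
opening: 49.6
gripper_force: 30.0
```

```bash
python3 -c "
from h import *
st()"
```

```text
t 18.175 p [534.053 182.018  18.574] yaw_y -19.5317255832119 j [-0.777  0.524  0.426  2.018 -0.34   0.668 -0.473] F [-0.385  0.594 -0.35 ] op 49.5587810954904 29.997685253620148
```

>>> arm_command --angular '[[0,0,0],[0,0,0],[0,0,0],[0,0,0]]' --delta_pos '[[0,0,0.0003],[0,0,0.0003],[0,0,0.0003],[0,0,0.0003]]' --fingers '[0.45,0.54,0.58,0.62]'

```text
t: 18.68
eef_pos: [534.2, 182.1, 18.4]
tcp_rot: [2.566, 1.812, 0.0]
wrist_force: [0.2, -0.4, 2.2]
opening: 57.8
gripper_force: 1.1
```

>>> arm_command --angular '[[0,0,0],[0,0,0],[0,0,0],[0,0,0],[0,0,0],[0,0,0],[0,0,0],[0,0,0]]' --delta_pos '[[0,0,0],[0,0,-0.005],[0,0,-0.02],[0,0,-0.05],[0,0,-0.08],[0,-0.03,-0.08],[0,-0.05,-0.08],[0,-0.05,-0.08]]' --fingers '[0.64,0.64,0.64,0.6,0.4,0.2,0,0]'

```text
t: 19.68
eef_pos: [485.7, 199.5, 98.5]
tcp_rot: [-2.564, -1.814, 0.0]
wrist_force: [0.9, 0.2, 0.5]
opening: 19.8
gripper_force: 0.0
```

Run:
```python
from h import *
s,R=st(); c=arm.calibration('wrist'); w=save('wrist','w7')
x,y,a=platefit(w,c,(200,60,420,280),26)
n=np.array([np.cos(np.radians(-19.85)),np.sin(np.radians(-19.85))]); m=np.array([-n[1],n[0]])
print("plate n,m",np.dot([x,y],n),np.dot([x,y],m),"fence m",np.dot([596,185],m),"tcp",n@s['eef_pos'][:2],m@s['eef_pos'][:2])
for r in arm.spot_point('wrist','plate_top_c')[:3]: print(r,onz('wrist',r['xy'],22,c))
cv2.imwrite('pics/w7c.png',w[:,:,::-1])
```

```text
t 19.675 p [485.677 199.512  98.538] yaw_y -19.426573692201288 j [-0.926  0.344  0.5    2.062 -0.231  0.789 -0.625] F [0.902 0.213 0.478] op 19.79223041061953 0.0
plate 542.2842407226562 206.04495239257812 size 119.61630249023438 49.792442321777344 rect 70.51956176757812 fit [70.468 69.899]
plate n,m 440.0999273524736 377.94017262915446 fence m 376.3852723901945 tcp 389.07393011318874 352.57377074673855
{'xy': [316.2, 168.2], 'confidence': 0.7} [543.844 207.436  22.   ]
```

View pics/w7c.png

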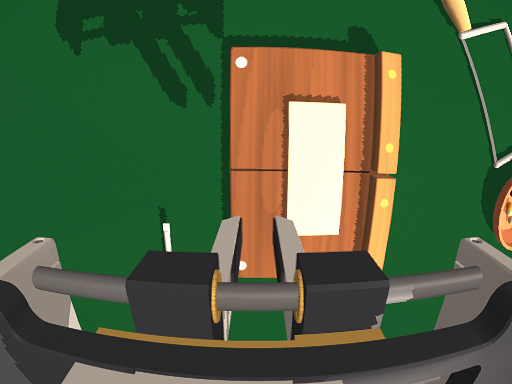

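The plate lies flat at rows 101–235 across the saw slot, about 28 mm short of the fence and nearly square to it. Next I shut the fingers and come down beside its near long edge.

>>> arm_command --angular '[[0,0,0.4],[0,0,0.4],[0,0,0.4],[0,0,0.4],[0,0,0.4],[0,0,0.4],[0,0,0.4],[0,0,0.4]]' --delta_pos '[[0.0254,0.002,0],[0.0254,0.002,0.02],[0.0254,0.002,0.05],[0.0254,0.002,0.065],[0.0254,0.002,0.073],[0.0254,0.002,0.076],[0.0254,0.002,0.078],[0.0254,0.002,0.078]]' --fingers '[0,0,0,0,0,0,0,0]'

```text
t: 20.78
eef_pos: [497.6, 222.2, 20.7]
tcp_rot: [-2.572, -1.803, -0.001]
wrist_force: [0.7, -0.7, -0.4]
opening: 0.2
gripper_force: 0.0
```

>>> arm_command --angular '[[0,0,0],[0,0,0],[0,0,0],[0,0,0],[0,0,0],[0,0,0],[0,0,0],[0,0,0],[0,0,0],[0,0,0],[0,0,0]]' --delta_pos '[[0,0.003,0],[0,0.006,0],[0,0.009,0],[0,0.012,0],[0,0.015,0],[0,0.018,0],[0,0.021,0],[0,0.024,0],[0,0.027,0],[0,0.03,0],[0,0.03,0]]' --fingers '[0,0,0,0,0,0,0,0,0,0,0]'

```text
t: 22.15
eef_pos: [525.8, 211.7, 20.3]
tcp_rot: [2.572, 1.803, 0.0]
wrist_force: [-0.5, -0.1, 0.7]
opening: 0.5
gripper_force: 0.0
```

```bash
cat > m.py <<'E'
from h import *
import sys
s,R=st(); c=arm.calibration('wrist'); w=save('wrist',sys.argv[1])
x,y,a=platefit(w,c,(200,40,430,290),26)
n=np.array([np.cos(np.radians(-19.85)),np.sin(np.radians(-19.85))]); m=np.array([-n[1],n[0]])
print("plate n,m",np.dot([x,y],n),np.dot([x,y],m),"tcp",n@s['eef_pos'][:2],m@s['eef_pos'][:2])
E
python3 m.py w8
```

```text
t 22.15 p [525.792 211.663  20.277] yaw_y -19.945881917115653 j [-0.829  0.524  0.424  2.012 -0.336  0.673 -0.538] F [-0.477 -0.097  0.674] op 0.540984999443392 0.0
plate 563.6732788085938 217.00523376464844 size 83.82534790039062 49.267215728759766 rect 70.22286987304688 fit [71.076 70.331]
plate n,m 456.49647089629246 395.5120842443512 tcp 422.6799536350566 377.62412193470936
```

>>> arm_command --angular '[[0,0,0],[0,0,0],[0,0,0],[0,0,0],[0,0,0]]' --delta_pos '[[0,0.003,0],[0,0.006,0],[0,0.0085,0],[0,0.0095,0],[0,0.0095,0]]' --fingers '[0,0,0,0,0]'

```text
t: 22.82
eef_pos: [534.5, 208.5, 20.3]
tcp_rot: [2.572, 1.803, -0.0]
wrist_force: [0.1, -0.3, 0.4]
opening: 0.6
gripper_force: 0.0
```

>>> arm_command --angular '[[0,0,0],[0,0,0],[0,0,0]]' --delta_pos '[[0,0.0004,0],[0,0.0008,0],[0,0.0008,0]]' --fingers '[0,0,0]'

```text
t: 23.2
eef_pos: [535.2, 208.3, 20.3]
tcp_rot: [-2.572, -1.804, 0.0]
wrist_force: [-0.2, -0.4, 1.0]
opening: 0.6
gripper_force: 0.2
```

```bash
python3 m.py w9
```

```text
t 23.2 p [535.186 208.304  20.272] yaw_y -19.927155409369515 j [-0.813  0.533  0.422  1.995 -0.337  0.681 -0.525] F [-0.15  -0.443  1.006] op 0.5757300207646724 0.19171313848346472
plate 573.3939819335938 215.56085205078125 size 79.80062103271484 48.98801803588867 rect 70.44491577148438 fit [70.137 69.827]
plate n,m 466.1300691752717 397.454271665531 tcp 432.65669236269355 377.6548353174577
```

>>> arm_command --angular '[[0,0,0],[0,0,0],[0,0,0]]' --delta_pos '[[0,0.0004,0],[0,0.0008,0],[0,0.0008,0]]' --fingers '[0,0,0]'

```text
t: 23.62
eef_pos: [536.0, 208.0, 20.3]
tcp_rot: [2.572, 1.803, -0.0]
wrist_force: [-0.3, -0.0, 0.2]
opening: 0.7
gripper_force: 0.2
```

>>> arm_command --angular '[[0,0,0],[0,0,0],[0,0,0]]' --delta_pos '[[0,0.0004,0],[0,0.0006,0],[0,0.0006,0]]' --fingers '[0,0,0]'

```text
t: 24.0
eef_pos: [536.6, 207.8, 20.3]
tcp_rot: [2.572, 1.803, 0.0]
wrist_force: [-0.9, -0.2, 0.3]
opening: 0.4
gripper_force: 0.2
```

>>> arm_command --angular '[[0,0,0],[0,0,0],[0,0,0]]' --delta_pos '[[0,0.0003,0],[0,0.0006,0],[0,0.0006,0]]' --fingers '[0,0,0]'

```text
t: 24.38
eef_pos: [537.1, 207.6, 20.3]
tcp_rot: [2.572, 1.804, -0.0]
wrist_force: [-0.6, -0.2, 0.9]
opening: 0.3
gripper_force: 0.2
```

>>> arm_command --angular '[[0,0,0],[0,0,0],[0,0,0]]' --delta_pos '[[0,0.0003,0],[0,0.0005,0],[0,0.0005,0]]' --fingers '[0,0,0]'

```text
t: 24.75
eef_pos: [537.5, 207.4, 20.3]
tcp_rot: [-2.572, -1.804, 0.0]
wrist_force: [-1.0, 0.4, 0.2]
opening: 0.6
gripper_force: 0.3
```

```bash
python3 m.py w10
```

```text
t 24.75 p [537.536 207.422  20.26 ] yaw_y -19.929729340205228 j [-0.809  0.536  0.422  1.99  -0.338  0.684 -0.522] F [-1.043  0.363  0.163] op 0.586733892131192 0.25234359316527843
plate 575.4457397460938 214.02293395996094 size 81.41096496582031 49.01716613769531 rect 70.28697204589844 fit [70.418 70.048]
plate n,m 468.58213512021786 396.7044218293222 tcp 435.16640428168773 377.6236062741576
```

>>> arm_command --angular '[[0,0,0],[0,0,0],[0,0,0]]' --delta_pos '[[0,0.0003,0],[0,0.0005,0],[0,0.0005,0]]' --fingers '[0,0,0]'

```text
t: 25.18
eef_pos: [537.9, 207.3, 20.3]
tcp_rot: [-2.572, -1.803, 0.0]
wrist_force: [-2.0, 1.4, 0.8]
opening: 0.5
gripper_force: 1.0
```

>>> arm_command --angular '[[0,0,0],[0,0,0],[0,0,0]]' --delta_pos '[[0,0.0003,0],[0,0.0005,0],[0,0.0005,0]]' --fingers '[0,0,0]'

```text
t: 25.55
eef_pos: [537.9, 207.3, 20.1]
tcp_rot: [-2.572, -1.803, 0.001]
wrist_force: [-4.6, 3.0, 2.0]
opening: 0.5
gripper_force: 2.5
```

Contact with the fence: force rose to about 5 N while the tool stopped moving. Backing off and looking.

>>> arm_command --angular '[[0,0,0],[0,0,0],[0,0,0],[0,0,0],[0,0,0],[0,0,0],[0,0,0]]' --delta_pos '[[0,-0.001,0],[0,-0.005,0],[0,-0.02,0],[0,-0.04,-0.03],[-0.02,-0.04,-0.07],[-0.03,-0.04,-0.08],[-0.03,-0.04,-0.08]]' --fingers '[0,0,0,0,0,0,0]'

```text
t: 26.42
eef_pos: [490.4, 192.6, 100.7]
tcp_rot: [-2.572, -1.803, -0.002]
wrist_force: [-0.2, 0.6, -0.4]
opening: 0.3
gripper_force: 0.0
```

```bash
python3 m.py w11; python3 -c "
import cv2;cv2.imwrite('pics/w11c.png',cv2.resize(cv2.imread('pics/w11.png')[30:290,200:430],(530,600)))"
```

```text
t 26.425 p [490.38  192.632 100.685] yaw_y -19.950346413759096 j [-0.917  0.343  0.509  2.058 -0.233  0.793 -0.616] F [-0.168  0.635 -0.369] op 0.25556521003790494 0.0
plate 569.0433959960938 195.89883422851562 size 119.66217041015625 49.5976448059082 rect 69.95916748046875 fit [70.156 70.006]
plate n,m 468.7143865906656 377.4831964230921 tcp 395.83362622762303 347.69953553259984
```

View pics/w11c.png

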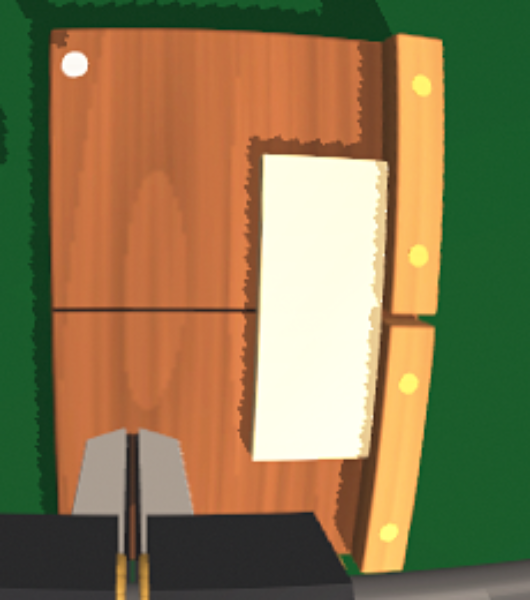

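The plate lies flat with its long edge parallel to the fence to within about 0.2°, touching it and centred on the saw slot. The robot is clear of everything.

```bash
python3 -c "
from h import *
print(arm.hand_in())"
```

```text
the job is handed in; nothing more can be done
None
```

I slid the top plate out of the rack, lifted it away and laid it flat on the sawing board, snug against the fence (final push about 5 N); the job was handed in at about 26 s, with no verdict shown.

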